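Unhook the stage insert and load it in the rack pocket

ROBOT

A 6-joint arm with a two-finger parallel gripper is mounted at the origin on the work surface. World frame = base frame: x ahead of the robot, y to its left, z up, the work surface at z = 0. Lengths are in m, angles in rad, forces in N, time in s.
With the tool pointing down it reaches from about 0.3 to 0.775 m from the base axis. Payload 14.6 kg.
Tool frame: the origin (TCP) lies midway between the tips of the shut fingers; the grasp point (between the pads) lies 19 mm behind it (ctrl.pinch_z is the z of the grasp point in the tool frame, in m); z points along the fingers, y is the line along which they close (so a half turn about z gives the same grasp; the last joint's range is limited). The gripper opens to 94 mm and grips with 3 to 60 N. Pads are 16 mm wide; open, the fingers measure 119 mm over their backs; the gripper's body (75 mm by 177 mm) begins 78 mm behind the grasp point.
Start: joints at [1.132, 0.3, 1.521, -0, 1.321, -0.067], TCP at [0.2, 0.512, 0.205] pointing down, gripper open.
Joint ranges: [-3.03, 3.03], [-0.79, 2.21], [0.23, 2.52], [-1.04, 4.18], [0, 3.07], [-2.55, 2.55]. Speed limits (rad/s): [2.22, 2.22, 2.57, 3.14, 3.14, 3.14].

INTERFACE

Orientations are given as [roll, pitch, yaw] about the fixed x, y, z axes, in that order (R = Rz(yaw) Ry(pitch) Rx(roll)).
In Python, from station import ctrl, camera, ticket gives the robot as it stands. The module is installed in compiled form; this text tells all that it offers.
- The arm moves only by the shell command python3 -m inch 'ROWS' [FORCE]. ROWS is text: rows parted by semicolons, each of 7 numbers parted by spaces: the opening, from -1 (shut) to 1 (fully open), then the shift along the tool's x, y, z in units of 0.03 m (1.0 is 0.03 m), then the turn, a rotation vector about the tool's x, y, z in units of 10 degrees (1.0 is 10 degrees). In form: grip dx dy dz rx ry rz; .... A call has 1 to 10 rows; each row shifts and turns the commanded pose from where the row before left it, along the tool's axes as they then stand; what a row does not reach is not made up. A row lasts 1/8 s, in which the tool goes at most 62.5 mm and 10.7 degrees, less where a joint would pass 70% of its speed; a pose out of reach is approached as far as the arm can. A call with a number of a shift or a turn outside -1 to 1 is refused whole. A call with a gripper value outside its range is refused whole. The fingers move at their own pace and stop on an object; FORCE is the grip in N (left out, the last holds). Time passes only in rows, so rows that do not move let the fingers close. It gives the time, the measured TCP pose, the force, the opening and the grip force at its end, in the units of the state.
- ctrl.get_obs(): the state, without advancing time (a new reading comes with each control period).
- camera(name): name is "scene" or "side" or "wrist"; returns a dict with "img" (384x512x3 uint8, blue, green, red), "range_z" (384x512 float32, m along the optical axis (not along the pixel's ray), 0 where there is no reading), "intrinsics" (3x3 intrinsics, pixels), "view" (4x4, takes a point from world to camera coordinates). Camera axes: x right, y down, z forward; pixel columns grow to the right and rows downward; lengths in m; the calibration is good to about 2 mm. A picture is of the moment at which its call begins.
- ticket.hand_in(): hands the job in; it is judged then, once.
The state is a dict: "time_s": time; "qpos": joint angles; "joint_vel": joint speeds; "tau": joint torques, N m; "ee_pos": TCP position; "eef_rot": TCP orientation; "force": force on the tool from outside, world axes, zero at the start; "moment": the same for the moment, N m; "grip_width": finger opening in m; "grip_force": force on a finger pad.
Only numpy, scipy, OpenCV 4.12 (cv2) and the standard library are available. Lean on these libraries where they do the work, as an engineer would, in place of code of your own. Each camera call takes 0.05 s, during which the arm holds its last target. There are 200 camera calls.

TASK

The black stage insert hangs by its gooseneck from the headed peg of the sloping loading rack. Without letting it drop or shoving it hard, lift it up and off its peg, best by hooking shut fingertips in its window rather than gripping it, slide it over to the fence on the left and lower it until it sits fully home and square in the shallow pocket at the foot of the board. Leave it there, and only then press the controller's three keys fully down one at a time, the largest first, then the middle-sized, then the smallest, without disturbing anything else on the bench.

Things in the scene. Friction and masses are not known exactly. Their poses are not given: they have to be found in the camera images.
- rack: Fixed white rack: a board 370 mm wide, 280 long, sloping at 45 degrees, facing away from the robot. Origin under its middle, on the bench; z up, y left along the board, x level, from its high edge to its low edge. With u the distance up the face from its low edge, the face is at x=100-0.707u, z=12+0.707u (mm), u 0..280. Insert home: its origin is at x=42, z=70, its y axis parallel to the rack's.
- foot (a point): On the board's face in mid width, u=27 mm, axes as the rack's. At this height is the ledge of an aluminium bar across the foot, 14 mm proud of the face. Its right part is a step, top at u=45 mm; left of the step is the pocket, 18 mm deep and 157 mm wide, up to the fence. Home, the insert's lower edge stands on the ledge.
- fence_top (a point): On the board's face at u=200 mm, 140 mm left of mid width; rack axes. The fence (16 mm wide, 18 mm proud, u=12..200 mm) is one piece with the bar, clamped by hand: its inner (right) face is anywhere from 15 mm right to 15 mm left of this point, the pocket with it. Find it by touch.
- insert: Loose black stage insert, 0.18 to 0.33 kg, 8 mm thick, lying on the board; slides down it unless held up. Origin mid-plate on the underside; x down the slope, y left along the board, z out of the board. Plate: x -55..+55, y -75..+75 mm, with a rectangular window, x -32..+20, y -42..+42 mm, bare board beneath. Its gooseneck hanger rises from the upper edge.
- window (a point): Centre of the insert's window (84 mm along y, 52 mm along x); at x=-6, y=0, z=4 mm in the insert's frame, same axes. Room for the shut fingertips.
- hanger (a point): Middle of the underside of the hanger's limb, where it hangs on the peg: x=-100, y=0, z=4 mm in the insert's frame. In that frame (mm): neck y 22..34, x -112..-55; limb x -112..-100, y -34..34; lip turned down at y -34..-24 to x=-86. So lift 14 to 35 mm up the slope (further, the plate meets the peg), then left: clear of it after 50 mm.
- peg: Fixed steel peg square to the board, 10 mm thick; its head, 18 mm across, is from 12 to 17 mm off the board. Origin on its axis at the board's face, u=215 mm; axes as the rack's. Hanging, the insert's origin is 95 mm down the slope from it; home in the pocket, 133 mm.
- controller: White controller box, fixed on the bench, 190 x 100 mm and 30 mm high, with three black round keys in a row along its x axis, 56 mm apart, in any order, told apart by size. Origin: centre of its underside.
- key_large_top (a point): Centre of the top of the largest key (40 mm across) at rest. Pressed straight down.
- key_medium_top (a point): Centre of the top of the middle-sized key (29 mm across) at rest.
- key_small_top (a point): Centre of the top of the smallest key (19 mm across) at rest.
- key_large (a joint): Travel of the largest key: 0 up, 0.006 m fully down; a spring, fully down at 5 N. It counts as pressed beyond 0.0045 m and springs back.
- key_medium (a joint): The same for the middle-sized key.
- key_small (a joint): The same for the smallest key.
- mouse: Bystander: black computer mouse, 110 x 60 x 33 mm, loose. Leave alone.
- slide_case: Bystander: clear plastic slide case, 100 x 140 x 35 mm, loose. Leave alone.
- oil_bottle: Bystander: small closed bottle, 44 mm across, 85 mm high, loose. Leave alone.
Not all that is in view belongs to the job. What is shaped like the insert but green or red is not meant.

How it is judged:
On the way, in this order (a step that is already met when the one before it is completed fails the run):
1. the insert is lifted off: raised up the slope by 13 mm or more while still at its peg (z of insert in the frame of peg above -0.058 m and x of insert in the frame of peg below 0.065 m and y of insert in the frame of peg below 0.045 m), for 0.1 s.
2. the insert is home and square in the pocket, at rest, fingers off it (z of insert in the frame of rack below 0.0735 m and x of insert in the frame of rack above 0.0385 m and angle between the y axis of insert and the y axis of rack, either way round below 0.05 rad and angle between insert's own z axis and vertical between 0.73 and 0.84 rad and contact force between the fingers and insert below 0.1 N and linear speed of insert below 0.02 m/s), for 0.2 s.
3. the largest key is pressed beyond 4.5 mm, the others up (value of joint key_large above 0.0045 m and value of joint each of key_medium, key_small below 0.002 m), for 0.05 s.
4. the middle-sized key is pressed beyond 4.5 mm, the others up (value of joint key_medium above 0.0045 m and value of joint each of key_large, key_small below 0.002 m), for 0.05 s.
5. the smallest key is pressed beyond 4.5 mm, the others up (value of joint key_small above 0.0045 m and value of joint each of key_large, key_medium below 0.002 m), for 0.05 s.
At the end, for the whole second after the job is handed in: The insert lies flat on the board (within about 0.05 rad) in the pocket, at rest, within about 5 mm of the ledge along the slope and square to the rack within 0.05 rad, and all three keys are up again (under 2 mm) (z of insert in the frame of rack below 0.0735 m and x of insert in the frame of rack above 0.0385 m and angle between the y axis of insert and the y axis of rack, either way round below 0.05 rad and angle between insert's own z axis and vertical between 0.73 and 0.84 rad and linear speed of insert below 0.02 m/s and value of joint each of key_large, key_medium, key_small below 0.002 m); the robot touches nothing.
It fails at once if the insert drops or is flung (faster than 0.4 m/s) (linear speed of insert above 0.4 m/s).
It fails at once if the insert is pushed or squeezed with more than 35 N (contact force between the fingers and insert above 35 N).
It fails at once if the insert is tipped off the board by more than 20 degrees (angle between insert's own z axis and vertical above 1.135 rad or angle between insert's own z axis and vertical below 0.436 rad).
It fails at once if a key is pressed before the insert is home ((value of joint key_large above 0.003 m and not (z of insert in the frame of rack below 0.0735 m and x of insert in the frame of rack above 0.0385 m and angle between the y axis of insert and the y axis of rack, either way round below 0.05 rad and angle between insert's own z axis and vertical between 0.73 and 0.84 rad)) or (value of joint key_medium above 0.003 m and not (z of insert in the frame of rack below 0.0735 m and x of insert in the frame of rack above 0.0385 m and angle between the y axis of insert and the y axis of rack, either way round below 0.05 rad and angle between insert's own z axis and vertical between 0.73 and 0.84 rad)) or (value of joint key_small above 0.003 m and not (z of insert in the frame of rack below 0.0735 m and x of insert in the frame of rack above 0.0385 m and angle between the y axis of insert and the y axis of rack, either way round below 0.05 rad and angle between insert's own z axis and vertical between 0.73 and 0.84 rad))).
It fails at once if a bystander is moved more than 20 mm (distance of any of mouse, slide_case, oil_bottle from where it was at the start of the episode above 0.02 m).
It also fails if it takes over 61 s, if anything falls off the work surface, if the arm or the gripper's body presses on something with over 40 N, if the wrist force passes 120 N, or if a joint passes its speed limit or range.

## Working session

There is one attempt and no reset: what is moved stays moved. The work goes in short steps, Python scripts to look and compute and a shell command to move; the robot and the scene stay as the last step left them, time stands still between calls to the robot, and variables do not carry over. Pictures are saved under pics/ and viewed, at most 13 in all, crops included, and the job is handed in when it is done.

```bash
mkdir -p pics
cat > h.py <<'E'
import numpy as np, cv2
from station import ctrl, camera, ticket
def pts(c):
    K=c["intrinsics"];d=c["range_z"];h,w=d.shape
    u,v=np.meshgrid(np.arange(w),np.arange(h))
    P=np.stack([(u-K[0,2])/K[0,0]*d,(v-K[1,2])/K[1,1]*d,d],-1)
    V=np.linalg.inv(c["view"]); return P@V[:3,:3].T+V[:3,3]
E
python3 - <<'E'
from h import *
o=[]
for n in("scene","side","wrist"):
    c=camera(n); np.savez("c_"+n,**c); cv2.imwrite(f"pics/{n}0.png",c["img"])
    V=np.linalg.inv(c["view"]);print(n,V[:3,3].round(3),V[:3,2].round(3))
print(ctrl.get_obs())
E
```

```text
scene [1.201 0.578 1.17 ] [-0.491 -0.416 -0.765]
side [ 0.227 -1.012  0.717] [ 0.264  0.834 -0.484]
wrist [0.127 0.54  0.384] [ 0.249 -0.097 -0.964]
{'time_s': 0.15, 'qpos': array([ 1.13238583e+00,  3.00332806e-01,  1.52140850e+00, -2.88211542e-05,
        1.32067068e+00, -6.66190114e-02]), 'joint_vel': array([ 0.00206961, -0.00212454, -0.00228649,  0.00117183,  0.00039261,
        0.00025894]), 'tau': array([ 1.32651967e-03, -5.31951535e+01, -3.52824068e+01,  7.08955480e-02,
        2.35549867e-02, -6.22894709e-05]), 'ee_pos': array([0.19974936, 0.5122511 , 0.2050352 ]), 'eef_rot': array([-3.14077329e+00, -2.66858032e-05,  2.76980830e+00]), 'force': array([-0.26217319, -0.13481106,  0.48209797]), 'moment': array([-0.03425404, -0.02064363,  0.01175057]), 'grip_force': 0.0, 'grip_width': 0.09427411125701457}
```

View pics/scene0.png

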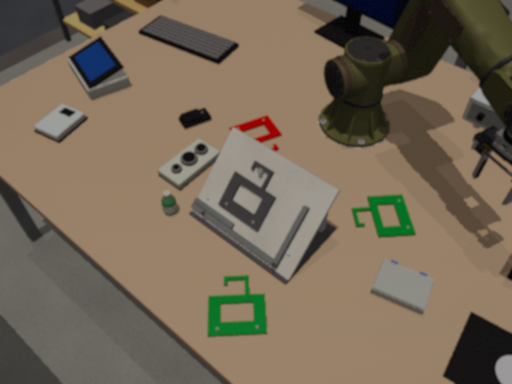

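View pics/side0.png

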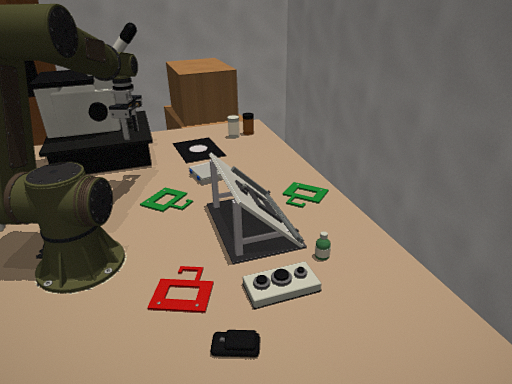

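The scene view shows the rack at about (265,205) with the insert on it at (247,200). The fence is the right-hand bar at (295,235), and the controller is at (188,162) with its keys in a row. The side view shows the controller at (282,283), with the middle key looking largest.

Run:
```python
from h import *
c=dict(np.load("c_scene.npz")); P=pts(c); img=c["img"]; g=img.max(2)
m=np.zeros(g.shape,bool); m[125:290,185:345]=1
m&=(g>110)&(P[...,2]>.03)&(np.ptp(img.astype(int),axis=2)<40)
Q=P[m]; best=0;rng=np.random.default_rng(0)
for _ in range(500):
    a=Q[rng.choice(len(Q),3,False)]; n=np.cross(a[1]-a[0],a[2]-a[0]); L=np.linalg.norm(n)
    if L<1e-6: continue
    n/=L; s=(abs((Q-a[0])@n)<.003); 
    if s.sum()>best: best=s.sum(); I=s
q=Q[I]; ce=q.mean(0); n=np.linalg.svd(q-ce)[2][2]; n*=np.sign(n[2]); print("n",n,best,len(Q),ce, "yaw",np.degrees(np.arctan2(n[1],n[0])))
yaw=np.arctan2(n[1],n[0]); X=np.array([np.cos(yaw),np.sin(yaw),0]);Y=np.array([-X[1],X[0],0])
up=np.array([0,0,1])*.70711-X*.70711; N=(X+np.array([0,0,1]))*.70711
full=np.zeros(g.shape,bool); full[125:290,185:345]=1
D=(P-ce)@N; on=full&(abs(D)<.004); S=np.stack([(P-ce)@up,(P-ce)@Y],-1)
for k in (0,1): print(k,np.percentile(S[on][:,k],[0,.2,1,50,99,99.8,100]).round(4))
# z-based u: face z=.012+.707u
print("z range",np.percentile(P[on][:,2],[0,.2,1,99,99.8,100]).round(4))
# rectified image, 1mm/px using face plane, via homography
K=c["intrinsics"];V=c["view"]
def proj(p): q=V[:3,:3]@p+V[:3,3]; q=K@q; return q[:2]/q[2]
cor=[(.2,.25),(.2,-.25),(-.2,-.25),(-.2,.25)]
src=np.float32([proj(ce+a*up+b*Y) for a,b in cor]); dst=np.float32([((.25+b)*1200,(.2-a)*1200) for a,b in cor])
# view from front: viewer facing board sees its 'left' (y+) ... keep y+ right
cv2.imwrite("pics/rect.png",cv2.warpPerspective(img,cv2.getPerspectiveTransform(src,dst),(600,480)))
np.savez("rk",ce=ce,yaw=yaw)
# controller
m=np.zeros(g.shape,bool); m[135:190,155:222]=1
t=m&(P[...,2]>.024)&(P[...,2]<.036)&(g>90); cv2.imwrite("pics/ctl.png",cv2.resize(img[130:220,140:230],None,fx=6,fy=6,interpolation=cv2.INTER_CUBIC))
r=cv2.minAreaRect(P[t][:,:2].astype(np.float32)*1000); print("ctl",r,P[t][:,2].mean())
```

```text
n [0.7055057  0.00471734 0.70868855] 6367 8718 [0.53755475 0.05207071 0.12980032] yaw 0.3831009524958188
0 [-0.1971 -0.1927 -0.1884 -0.017   0.1107  0.1124  0.1131]
1 [-0.2179 -0.2048 -0.2005  0.0189  0.1643  0.1686  0.1864]
z range [-0.0075 -0.0054 -0.0032  0.2078  0.21    0.2117]
ctl ((527.807373046875, -289.1070251464844), (194.20655822753906, 104.424560546875), 1.0365533828735352) 0.028801492177730936
```

View pics/rect.png

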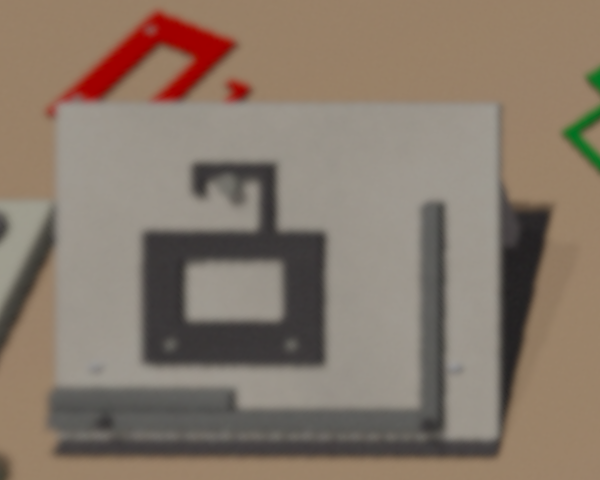

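View pics/ctl.png

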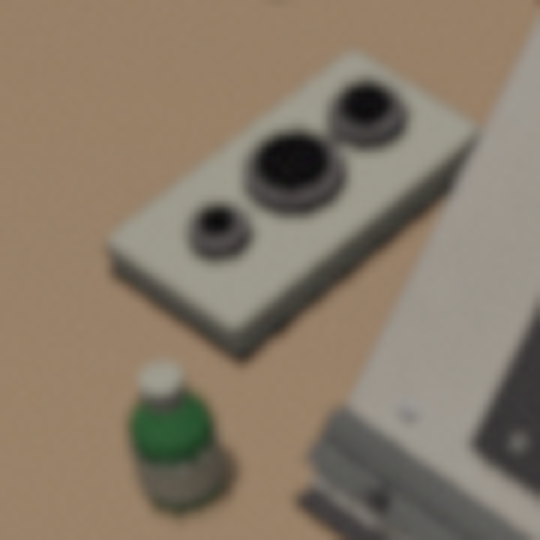

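The rectified board is 370 x 280 mm with almost no yaw. In it, the insert is at px 143–326, the fence's inner face at x≈421, and the step ends at x≈236. The controller crop shows the keys along world x, with medium nearest the robot, large in the middle and small furthest away. Next I raise the tool and work out the deltas to the approach pose.

```bash
cat >> h.py <<'E'
from scipy.spatial.transform import Rotation as Ro
def to(p,tilt,yaw=0.0):
    "remaining shift (tool axes, units of 30mm) and turn (10deg units) to pose p, tool tilted back by tilt deg"
    o=ctrl.get_obs(); R=Ro.from_euler("xyz",o["eef_rot"]).as_matrix()
    s,c=np.sin(np.radians(tilt)),np.cos(np.radians(tilt)); z=np.array([-s,0,-c]);y=np.array([0,1.,0])
    T=Ro.from_euler("z",yaw,degrees=True).as_matrix()@np.stack([np.cross(y,z),y,z],1)
    rv=np.degrees(Ro.from_matrix(R.T@T).as_rotvec())/10
    d=np.array(p)-o["ee_pos"]
    print("t",o["time_s"],"ee",o["ee_pos"].round(4),"F",o["force"].round(2),"w",round(o["grip_width"],4))
    print("shift now-axes",(R.T@d/.03).round(2),"target-axes",(T.T@d/.03).round(2),"turn",rv.round(3))
E
python3 -m inch '0 0 0 -1 0 0 0;0 0 0 -1 0 0 0;0 0 0 -1 0 0 0;0 0 0 -1 0 0 0;0 0 0 -1 0 0 0;0 0 0 -0.5 0 0 0' 10
python3 -c "
from h import *
to((.65,.0015,.38),0);to((.65,.0015,.38),45,.4)"
```

```text
time_s: 0.9
ee_pos: [0.1999, 0.5125, 0.3717]
eef_rot: [3.14, 0.0, 2.77]
force: [-0.1, 0.2, -0.1]
grip_width: 0.047
grip_force: 0.0
t 0.9 ee [0.1999 0.5125 0.3717] F [-0.14  0.16 -0.15] w 0.047
shift now-axes [-20.17 -10.42  -0.29] target-axes [-15.   -17.03  -0.28] turn [ 8.00e-03  2.00e-03 -2.13e+00]
t 0.9 ee [0.1999 0.5125 0.3717] F [-0.14  0.16 -0.15] w 0.047
shift now-axes [-20.17 -10.42  -0.29] target-axes [-10.33 -17.14 -10.72] turn [ 0.859  4.447 -2.054]
```

```bash
python3 -m inch '0 -1 -0.5 0 0 0 -0.71;0 -1 -0.5 0 0 0 -0.71;0 -1 -0.5 0 0 0 -0.71;0 -0.8 -1 0 0 0 0;0 -0.8 -1 0 0 0 0;0 -0.8 -1 0 0 0 0;0 -0.8 -1 0 0 0 0;0 -0.8 -1 0 0 0 0;0 -0.8 -1 0 0 0 0;0 -0.8 -1 0 0 0 0'
python3 -m inch '0 -0.7 -1 0 0 0 0;0 -0.7 -1 0 0 0 0;0 -0.7 -1 0 0 0 0;0 -0.7 -1 0 0 0 0;0 -0.7 -1 0 0 0 0;0 -0.7 -1 0 0 0 0;0 0 -1 0 0 0 0;0 0 -0.5 0 0 0 0'
python3 -c "
from h import *
to((.65,.0015,.38),0);to((.645,.0015,.18),45,.4)"
```

```text
time_s: 2.15
ee_pos: [0.4442, 0.2359, 0.3697]
eef_rot: [-3.141, -0.001, 3.142]
force: [-0.1, 0.3, 1.1]
grip_width: 0.0471
grip_force: 0.0
time_s: 3.15
ee_pos: [0.5696, 0.0108, 0.3696]
eef_rot: [3.142, -0.001, 3.14]
force: [-0.2, 0.4, -0.3]
grip_width: 0.0468
grip_force: 0.0
t 3.15 ee [0.5696 0.0108 0.3696] F [-0.18  0.4  -0.26] w 0.0468
shift now-axes [-2.68 -0.31 -0.35] target-axes [-2.68 -0.31 -0.35] turn [ 0.    -0.008 -0.007]
t 3.15 ee [0.5696 0.0108 0.3696] F [-0.18  0.4  -0.26] w 0.0468
shift now-axes [-2.52 -0.31  6.32] target-axes [-6.24 -0.33  2.69] turn [ 0.019  4.492 -0.044]
```

```bash
python3 -m inch '0 -0.5 0 0 0 0.9 0;0 -0.5 0 0 0 0.9 0;0 -0.5 0 0 0 0.9 0;0 -0.5 -0.15 0 0 0.9 0;0 -0.5 -0.16 0 0 0.89 -0.04;0 -1 0 0 0 0 0;0 -1 0 0 0 0 0;0 0 0 0 0 0 0'
python3 - <<'E'
from h import *
to((.645,.0015,.18),45,.4); print(ctrl.get_obs()["qpos"].round(2))
E
```

```text
time_s: 4.15
ee_pos: [0.6386, 0.0041, 0.2938]
eef_rot: [3.137, -0.722, -3.132]
force: [-0.3, -1.2, 0.6]
grip_width: 0.0471
grip_force: 0.0
t 4.15 ee [0.6386 0.0041 0.2938] F [-0.31 -1.21  0.64] w 0.0471
shift now-axes [-2.67 -0.1   2.7 ] target-axes [-2.83 -0.09  2.53] turn [0.017 0.362 0.012]
[-0.04  1.08  0.24 -0.05  2.55 -1.65]
```

```bash
python3 -m inch '0 -0.5 0 1 0 0 0;0 -0.7 0 0.7 0 0 0;0 -0.7 0 0.5 0 0.1 0;0 -0.7 -0.1 0.2 0 0.2 0;0 0 0 0 0 0 0;0 0 0 0 0 0 0'
python3 - <<'E'
from h import *
to((.645,.0015,.18),45,.4); print(ctrl.get_obs()["qpos"].round(2))
c=camera("wrist"); np.savez("c_w1",**c); cv2.imwrite("pics/w1.png",c["img"])
E
```

```text
time_s: 4.9
ee_pos: [0.6487, 0.0014, 0.1907]
eef_rot: [3.137, -0.772, -3.132]
force: [-0.3, 0.0, 0.4]
grip_width: 0.0471
grip_force: 0.0
t 4.9 ee [0.6487 0.0014 0.1907] F [-0.3   0.02  0.41] w 0.0471
shift now-axes [-0.16  0.    0.34] target-axes [-0.17  0.    0.34] turn [0.017 0.075 0.011]
[-0.04  1.15  0.35 -0.05  2.41 -1.64]
```

View pics/w1.png

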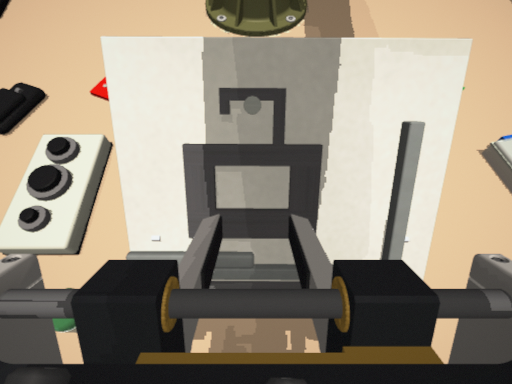

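The wrist view shows the window at columns 215–290, rows 165–210, with the fingers centred on it. The fence's inner edge is at column ≈395, and the keys sit at (62,149), (48,181) and (34,216). Measuring these.

Run:
```python
from h import *
c=dict(np.load("c_w1.npz")); P=pts(c); img=c["img"]; g=cv2.cvtColor(img,cv2.COLOR_BGR2GRAY); k=dict(np.load("rk.npz"))
# face plane: offset x+z
F=lambda p:(p@np.array([1,0,1]))*.70711
print("board off",np.median(F(P[60:80,130:190])),np.median(F(P[180:200,230:280])),"insert",np.median(F(P[150:160,200:310])), "scene", F(k["ce"]))
# window edges along row 190, insert outer edges; use rays on insert top plane
K=c["intrinsics"];V=np.linalg.inv(c["view"])
def ray(u,v,nrm,off):
    d=V[:3,:3]@np.array([(u-K[0,2])/K[0,0],(v-K[1,2])/K[1,1],1]); o=V[:3,3]; return o+d*(off-nrm@o)/(nrm@d)
n=np.array([1,0,1])*.70711; off=np.median(F(P[60:80,130:190]))+.008
def edges(a): 
    d=np.diff(a.astype(int)); return [(i,d[i]) for i in range(len(d)) if abs(d[i])>25]
for v in (175,185): 
    e=edges(g[v,150:420]); print(v,[(150+i,s,ray(150.5+i,v,n,off).round(4)[1]) for i,s in e])
e=edges(g[60:260,252]); print([(60+i,s,ray(252,60.5+i,n,off).round(4)) for i,s in e])
# keys
for (u,v) in((62,147),(48,180),(34,215)): print(P[v-1:v+2,u-1:u+2].reshape(-1,3).mean(0).round(4))
m=(P[...,2]>.031)&(P[...,2]<.06)&(g<80); m[:,115:]=0; m[:120]=0;m[240:]=0
for i,s in enumerate(zip(*[x for x in cv2.connectedComponentsWithStats(m.astype(np.uint8))[2:4]])):
    if s[0][4]>30: u,v=s[1]; print(s, P[int(v),int(u)].round(4), ray(u,v,np.array([0,0,1.]),P[int(v),int(u)][2]).round(4))
```

```text
board off 0.4718750875188702 0.4717567844174778 insert 0.47979373522936586 scene 0.4718934446764533
175 [(183, np.int64(-63), np.float64(-0.0782)), (184, np.int64(-71), np.float64(-0.0771)), (214, np.int64(70), np.float64(-0.0441)), (215, np.int64(35), np.float64(-0.043)), (288, np.int64(-32), np.float64(0.0372)), (289, np.int64(-57), np.float64(0.0383)), (319, np.int64(47), np.float64(0.0713)), (320, np.int64(36), np.float64(0.0724)), (323, np.int64(55), np.float64(0.0757)), (324, np.int64(28), np.float64(0.0768)), (393, np.int64(-82), np.float64(0.1526)), (394, np.int64(-80), np.float64(0.1537)), (400, np.int64(30), np.float64(0.1603)), (401, np.int64(31), np.float64(0.1614)), (415, np.int64(60), np.float64(0.1768)), (416, np.int64(26), np.float64(0.1779))]
185 [(184, np.int64(-77), np.float64(-0.0779)), (185, np.int64(-51), np.float64(-0.0768)), (214, np.int64(45), np.float64(-0.0445)), (215, np.int64(50), np.float64(-0.0434)), (288, np.int64(-45), np.float64(0.0377)), (289, np.int64(-40), np.float64(0.0388)), (318, np.int64(33), np.float64(0.0711)), (319, np.int64(41), np.float64
[... 1266 characters left out ...]
[ 0.4733 -0.2885  0.0512]
(array([ 52, 143,  27,  20, 125], dtype=int32), array([ 69.232, 155.768])) [ 0.482  -0.2758  0.041 ] [ 0.4834 -0.275   0.041 ]
(array([ 28, 165,  34,  27, 675], dtype=int32), array([ 44.49333333, 178.39111111])) [ 0.5282 -0.2883  0.0516] [ 0.5288 -0.2874  0.0516]
(array([ 38, 171,  34,  29, 171], dtype=int32), array([ 59.63157895, 189.30994152])) [ 0.5392 -0.2708  0.0406] [ 0.5397 -0.2697  0.0406]
(array([ 20, 208,  19,  16, 224], dtype=int32), array([ 28.98214286, 215.29464286])) [ 0.5824 -0.2891  0.0502] [ 0.5828 -0.2877  0.0502]
(array([ 28, 209,  22,  22, 121], dtype=int32), array([ 42.14049587, 221.99173554])) [ 0.5865 -0.2765  0.0403] [ 0.5879 -0.2758  0.0403]
```

```bash
python3 -m inch '0 -0.1 -0.14 0.7 0 0.07 0;0 0 0 0.7 0 0 0;0 0 0 0.7 0 0 0;0 0 0 0.7 0 0 0;0 0 0 0.5 0 0 0;0 0 0 0.3 0 0 0;0 0 0 0 0 0 0;0 0 0 0 0 0 0'
python3 -c "
from h import *
to((.5675,-.0028,.1045),45,.4)"
```

```text
time_s: 5.95
ee_pos: [0.5745, -0.0031, 0.1108]
eef_rot: [3.136, -0.788, -3.132]
force: [0.1, 0.4, 0.4]
grip_width: 0.0473
grip_force: 0.0
t 5.95 ee [ 0.5745 -0.0031  0.1108] F [0.14 0.42 0.37] w 0.0473
shift now-axes [0.02 0.01 0.31] target-axes [0.02 0.01 0.31] turn [ 0.018 -0.015  0.012]
```

```bash
python3 -m inch '0 0 0 0.2 0 0 0;0 0 0 0.11 0 0 0;0 0 0 0 0 0 0'
python3 -m inch '0 0.3 0 0 0 0 0;0 0.1 0 0 0 0 0;0 0.05 0 0 0 0 0;0 0.05 0 0 0 0 0;0 0 0 0 0 0 0'
python3 -c "
from h import *
to((.5675,-.0028,.1045),45,.4)"
```

```text
time_s: 6.32
ee_pos: [0.5672, -0.0031, 0.1032]
eef_rot: [3.136, -0.79, -3.132]
force: [-0.8, 0.1, 0.2]
grip_width: 0.0469
grip_force: 0.0
time_s: 6.95
ee_pos: [0.5569, -0.0032, 0.1141]
eef_rot: [3.136, -0.79, -3.132]
force: [0.7, -0.0, -0.0]
grip_width: 0.047
grip_force: 0.0
t 6.95 ee [ 0.5569 -0.0032  0.1141] F [ 0.68 -0.   -0.  ] w 0.047
shift now-axes [-0.48  0.01 -0.03] target-axes [-0.48  0.01 -0.02] turn [ 0.019 -0.024  0.012]
```

```bash
python3 -m inch '0 0.1 0 0 0 0 0;0 0.1 0 0 0 0 0;0 0.1 0 0 0 0 0;0 0.1 0 0 0 0 0;0 0.1 0 0 0 0 0;0 0.1 0 0 0 0 0;0 0.1 0 0 0 0 0;0 0.1 0 0 0 0 0;0 0.06 0 0 0 0 0;0 0 0 0 0 0 0'
python3 - <<'E'
from h import *
to((.5675,-.0028,.1045),45,.4)
c=camera("wrist"); np.savez("c_w2",**c); cv2.imwrite("pics/w2.png",c["img"])
E
```

```text
time_s: 8.2
ee_pos: [0.5387, -0.0034, 0.1326]
eef_rot: [3.136, -0.79, -3.132]
force: [0.1, 0.7, -0.3]
grip_width: 0.0472
grip_force: 0.5
t 8.2 ee [ 0.5387 -0.0034  0.1326] F [ 0.08  0.71 -0.33] w 0.0472
shift now-axes [-1.34  0.01 -0.02] target-axes [-1.34  0.01 -0.02] turn [ 0.018 -0.024  0.012]
```

View pics/w2.png

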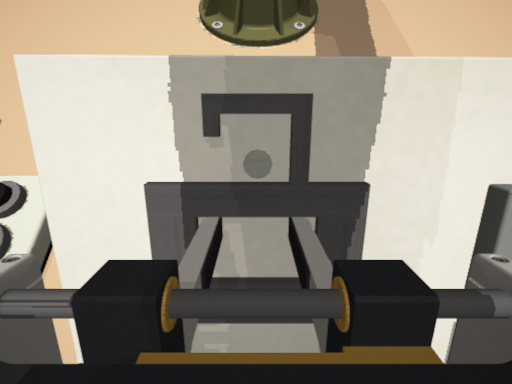

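The insert is lifted. The lip's lower end is at row 137, above the peg head (rows 149–179), and the plate's upper edge is at row 183. Checking how much it was raised.

Run:
```python
from h import *
c=dict(np.load("c_w2.npz")); K=c["intrinsics"];V=np.linalg.inv(c["view"]);n=np.array([1,0,1])*.70711
def ray(u,v,off):
    d=V[:3,:3]@np.array([(u-K[0,2])/K[0,0],(v-K[1,2])/K[1,1],1]); o=V[:3,3]; return o+d*(off-n@o)/(n@d)
for u,v,h in((257,183,8),(211,137,8),(257,163.5,17)): p=ray(u,v,.4718+h/1e3); print(p.round(4),((p[2]-p[0])*.7071).round(4))
P=pts(c);print((P[190:205,200:320]@n).mean()-.4718)
```

```text
[ 0.5189 -0.0031  0.1597] -0.254
[ 0.4979 -0.0324  0.1807] -0.2243
[ 0.5149 -0.0033  0.1764] -0.2394
0.008494591227130421
```

```bash
python3 -m inch '0 0 0.1 0 0 0 0;0 0 0.15 0 0 0 0;0 0 0.25 0 0 0 0;0 0 0.25 0 0 0 0;0 0 0.25 0 0 0 0;0 0 0.25 0 0 0 0;0 0 0.25 0 0 0 0;0 0 0.25 0 0 0 0;0 0 0.25 0 0 0 0;0 0 0 0 0 0 0'
python3 - <<'E'
from h import *
to((.5387,.08,.1326),45,.4)
c=camera("wrist"); np.savez("c_w3",**c); cv2.imwrite("pics/w3.png",c["img"])
E
```

```text
time_s: 9.5
ee_pos: [0.5383, 0.0574, 0.1326]
eef_rot: [3.136, -0.79, -3.13]
force: [1.9, 1.1, -1.7]
grip_width: 0.0472
grip_force: 1.0
t 9.5 ee [0.5383 0.0574 0.1326] F [ 1.89  1.07 -1.67] w 0.0472
shift now-axes [-0.02  0.75 -0.01] target-axes [-0.01  0.75 -0.01] turn [ 0.018 -0.024  0.017]
```

View pics/w3.png

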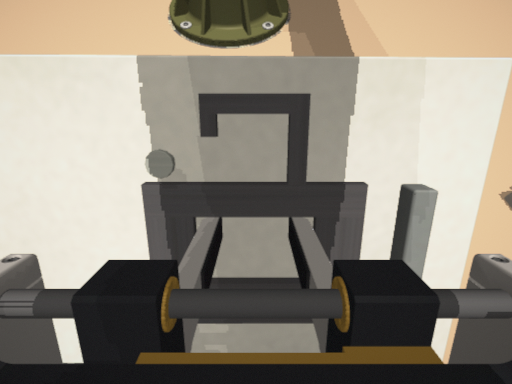

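The hanger is clear of the peg head at (160,163). The plate's left edge is at column 367 and the fence at about 395, so roughly 18 mm remains. Creeping left for the touch.

```bash
python3 -m inch '0 0 0.1 0 0 0 0;0 0 0.1 0 0 0 0;0 0 0.1 0 0 0 0;0 0 0.1 0 0 0 0;0 0 0 0 0 0 0'; for i in 1 2; do :; done
python3 -m inch '0 0 0.1 0 0 0 0;0 0 0.1 0 0 0 0;0 0 0 0 0 0 0'
```

```text
time_s: 10.18
ee_pos: [0.5382, 0.069, 0.1327]
eef_rot: [3.136, -0.79, -3.131]
force: [2.6, 1.3, -0.5]
grip_width: 0.0471
grip_force: 1.0
time_s: 10.55
ee_pos: [0.5382, 0.075, 0.1327]
eef_rot: [3.136, -0.79, -3.131]
force: [1.1, 1.3, -1.5]
grip_width: 0.047
grip_force: 1.0
```

```bash
python3 -m inch '0 0 0.1 0 0 0 0;0 0 0 0 0 0 0'; python3 -m inch '0 0 0.1 0 0 0 0;0 0 0 0 0 0 0'
python3 - <<'E'
from h import *
c=camera("wrist");img=c["img"];g=cv2.cvtColor(img,cv2.COLOR_BGR2GRAY).astype(int)
for v in(200,230): print(v,[(u,g[v,u+1]-g[v,u]) for u in range(130,450) if abs(g[v,u+1]-g[v,u])>20])
d=[int(np.argmin(np.diff(g[150:215,u])))+150 for u in (160,200,240,280,320,350)];print(d)
E
```

```text
time_s: 10.8
ee_pos: [0.5382, 0.0779, 0.1327]
eef_rot: [3.136, -0.79, -3.131]
force: [1.2, 0.9, -0.3]
grip_width: 0.0474
grip_force: 1.0
time_s: 11.05
ee_pos: [0.5382, 0.0809, 0.1327]
eef_rot: [3.136, -0.79, -3.131]
force: [1.3, 1.9, -2.1]
grip_width: 0.0473
grip_force: 1.0
200 [(141, np.int64(-60)), (142, np.int64(-77)), (374, np.int64(25)), (375, np.int64(21)), (398, np.int64(51)), (399, np.int64(43))]
230 [(144, np.int64(-38)), (145, np.int64(-86)), (146, np.int64(-21)), (194, np.int64(28)), (195, np.int64(45)), (213, np.int64(-25)), (214, np.int64(-38)), (215, np.int64(-25)), (221, np.int64(92)), (222, np.int64(36)), (287, np.int64(-40)), (288, np.int64(-91)), (295, np.int64(42)), (296, np.int64(25)), (313, np.int64(-29)), (314, np.int64(-21)), (328, np.int64(21)), (370, np.int64(24)), (371, np.int64(22)), (394, np.int64(66)), (395, np.int64(24))]
[181, 181, 181, 181, 181, 181]
```

```bash
for i in 1; do python3 -m inch '0 0 0.1 0 0 0 0;0 0 0 0 0 0 0'; done; python3 -m inch '0 0 0.1 0 0 0 0;0 0 0 0 0 0 0'
python3 - <<'E'
from h import *
c=camera("wrist");img=c["img"];g=cv2.cvtColor(img,cv2.COLOR_BGR2GRAY).astype(int)
for v in(200,230): print(v,[(u,g[v,u+1]-g[v,u]) for u in range(130,450) if abs(g[v,u+1]-g[v,u])>15])
d=[int(np.argmin(np.diff(g[150:215,u])))+150 for u in (160,200,240,280,320,350)];print(d)
cv2.imwrite("pics/w4.png",cv2.resize(img[150:300,100:450],None,fx=2,fy=2))
E
```

```text
time_s: 11.35
ee_pos: [0.5382, 0.0838, 0.1327]
eef_rot: [3.136, -0.79, -3.131]
force: [1.4, 0.8, -1.0]
grip_width: 0.0469
grip_force: 1.0
time_s: 11.6
ee_pos: [0.5381, 0.0869, 0.1328]
eef_rot: [3.136, -0.79, -3.131]
force: [2.3, 0.4, -1.2]
grip_width: 0.0473
grip_force: 1.0
200 [(134, np.int64(-35)), (135, np.int64(-82)), (136, np.int64(-27)), (151, np.int64(-18)), (331, np.int64(16)), (358, np.int64(-16)), (359, np.int64(-16)), (364, np.int64(19)), (365, np.int64(27)), (366, np.int64(17)), (389, np.int64(63)), (390, np.int64(28))]
230 [(138, np.int64(-50)), (139, np.int64(-94)), (156, np.int64(-16)), (157, np.int64(-17)), (188, np.int64(32)), (189, np.int64(54)), (190, np.int64(23)), (196, np.int64(-22)), (213, np.int64(-27)), (214, np.int64(-36)), (215, np.int64(-25)), (221, np.int64(90)), (222, np.int64(36)), (287, np.int64(-42)), (288, np.int64(-89)), (294, np.int64(17)), (295, np.int64(44)), (296, np.int64(26)), (313, np.int64(-27)), (314, np.int64(-24)), (325, np.int64(19)), (361, np.int64(24)), (362, np.int64(23)), (384, np.int64(29)), (385, np.int64(52)), (386, np.int64(16))]
[181, 181, 181, 180, 181, 181]
```

View pics/w4.png

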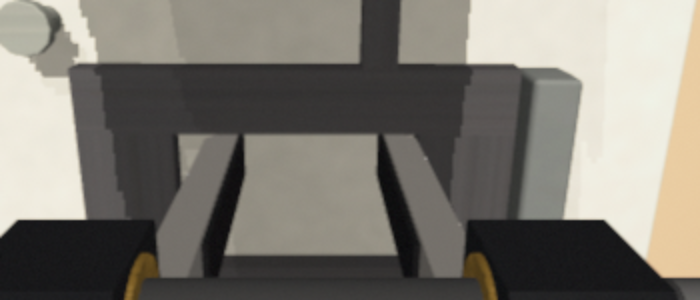

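The plate is square against the fence (its edge at column ~520 in the crop) and now slipping on the fingers, so that is the touch. Backing off 2 mm and lowering.

```bash
python3 -m inch '0 0 -0.07 0 0 0 0;0 -0.08 0 0 0 0 0;0 -0.16 0 0 0 0 0;0 -0.16 0 0 0 0 0;0 -0.16 0 0 0 0 0;0 -0.16 0 0 0 0 0;0 -0.16 0 0 0 0 0;0 -0.16 0 0 0 0 0;0 -0.16 0 0 0 0 0;0 0 0 0 0 0 0'
python3 - <<'E'
from h import *
to((.593,.085,.074),45,.4)
c=camera("wrist"); cv2.imwrite("pics/w5.png",c["img"])
E
```

```text
time_s: 12.9
ee_pos: [0.5637, 0.0848, 0.1066]
eef_rot: [3.136, -0.789, -3.132]
force: [0.7, 0.1, -3.0]
grip_width: 0.0471
grip_force: 1.2
t 12.9 ee [0.5637 0.0848 0.1066] F [ 0.67  0.12 -3.05] w 0.0471
shift now-axes [-1.46 -0.    0.07] target-axes [-1.46  0.    0.08] turn [ 0.019 -0.023  0.012]
```

View pics/w5.png

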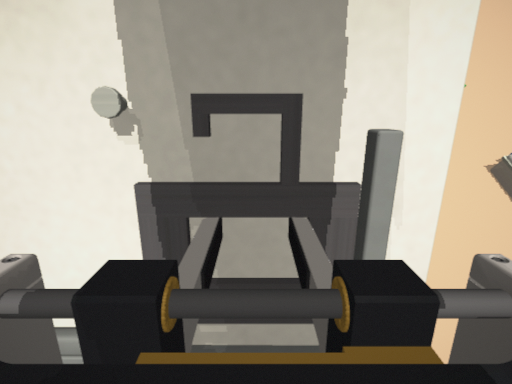

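It is still square and hooked, just right of the fence. Lowering the rest of the way, about 27 mm.

```bash
python3 -m inch '0 -0.16 0 0 0 0 0;0 -0.16 0 0 0 0 0;0 -0.16 0 0 0 0 0;0 -0.16 0 0 0 0 0;0 -0.1 0 0 0 0 0;0 -0.1 0 0 0 0 0;0 -0.1 0 0 0 0 0;0 -0.1 0 0 0 0 0;0 -0.1 0 0 0 0 0;0 -0.1 0 0 0 0 0'
python3 - <<'E'
from h import *
to((.593,.085,.074),45,.4)
c=camera("wrist"); np.savez("c_w6",**c); cv2.imwrite("pics/w6.png",c["img"])
g=cv2.cvtColor(c["img"],cv2.COLOR_BGR2GRAY).astype(int)
print([int(np.argmin(np.diff(g[130:215,u])))+130 for u in (160,180,210,250,320,340)])
E
```

```text
time_s: 14.2
ee_pos: [0.5898, 0.085, 0.0807]
eef_rot: [3.136, -0.79, -3.132]
force: [-0.6, -0.0, 0.1]
grip_width: 0.0471
grip_force: 0.0
t 14.2 ee [0.5898 0.085  0.0807] F [-0.59 -0.02  0.12] w 0.0471
shift now-axes [-0.23 -0.    0.08] target-axes [-0.23 -0.    0.08] turn [ 0.019 -0.024  0.012]
[166, 166, 167, 167, 167, 167]
```

View pics/w6.png

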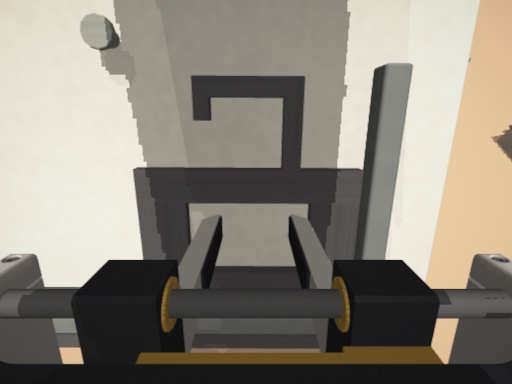

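The plate has stopped (upper edge at row 167, level) and the fingers have left the edge. Checking that it is seated, then backing out.

```bash
python3 - <<'E'
from h import *
c=dict(np.load("c_w6.npz")); K=c["intrinsics"];V=np.linalg.inv(c["view"]);n=np.array([1,0,1])*.70711
def ray(u,v,off):
    d=V[:3,:3]@np.array([(u-K[0,2])/K[0,0],(v-K[1,2])/K[1,1],1]); o=V[:3,3]; return o+d*(off-n@o)/(n@d)
for u,v,h in((145,166.5,8),(355,167.5,8),(97,31,17)): p=ray(u,v,.4718+h/1e3); print(p.round(4),((p[2]-p[0])*.7071).round(4))
E
python3 -m inch '0 0 0 -0.2 0 0 0;0 0 0 -0.5 0 0 0;0 0 0 -0.8 0 0 0;0 0 0 -1 0 0 0;0 0 0 -1 0 0 0;0 0 0 -1 0 0 0;0 0 0 0 0 0 0'
python3 - <<'E'
from h import *
c=camera("wrist"); np.savez("c_w7",**c); cv2.imwrite("pics/w7.png",c["img"])
c=camera("scene"); np.savez("c_s7",**c)
E
```

```text
[0.563  0.0127 0.1156] -0.3164
[0.5627 0.1486 0.1159] -0.3159
[ 0.5156 -0.0023  0.1757] -0.2403
time_s: 15.12
ee_pos: [0.6575, 0.0824, 0.1735]
eef_rot: [3.134, -0.772, -3.132]
force: [0.0, -0.7, 0.2]
grip_width: 0.047
grip_force: 0.0
```

View pics/w7.png

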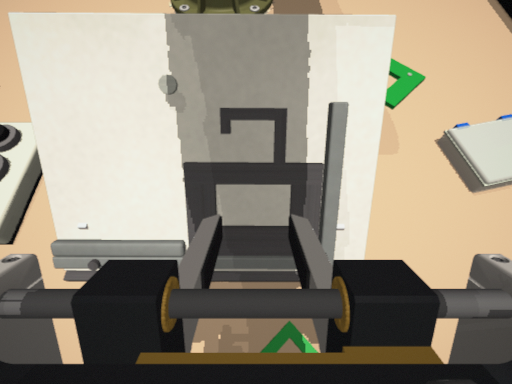

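The insert sits in the pocket between the step's end (col 185) and the fence (col 325), square and clear of the fingers. Its upper edge measures about 76 mm below the peg, against 78 nominal. Now I raise, straighten the tool, shut the fingers and go to the keys.

```bash
python3 -m inch '-1 0.6 0 -0.8 0 -0.9 0;-1 0.6 0 -0.8 0 -0.9 0;-1 0.5 0 -0.8 0 -0.9 0;-1 0.2 -0.5 -1 0 -0.9 0;-1 0 -1 -0.5 0 -0.83 0;-1 0 -1 0 0 0 0;-1 0 -1 0 0 0 0;-1 0 -1 0 0 0 0;-1 0 -1 0 0 0 0;-1 0 -1 0 0 0 0'
python3 - <<'E'
from h import *
to((.5285,-.289,.25),0)
E
```

```text
time_s: 16.48
ee_pos: [0.6649, -0.1142, 0.3051]
eef_rot: [3.138, -0.0, -3.136]
force: [-0.1, -0.6, 0.1]
grip_width: 0.0005
grip_force: 0.0
t 16.475 ee [ 0.6649 -0.1142  0.3051] F [-0.14 -0.58  0.08] w 0.0005
shift now-axes [ 4.58 -5.81  1.81] target-axes [ 4.55 -5.83  1.84] turn [ 0.023 -0.     0.029]
```

```bash
python3 -m inch '-1 0.1 -1 0 0.02 0 0.03;-1 0.6 -1 0 0 0 0;-1 1 -1 0 0 0 0;-1 1 -1 0 0 0 0;-1 1 -1 0 0 0 0;-1 0.88 -0.83 0 0 0 0;-1 0 0 0 0 0 0'
python3 - <<'E'
from h import *
to((.5285,-.289,.07),0)
# insert check from scene
c=camera("scene"); P=pts(c); g=c["img"].max(2)
K=c["intrinsics"]; n=np.array([1,0,1])*.70711
D=P@n-.4718; m=(g<75)&(D>.005)&(D<.012)&(P[...,2]>.03)&(P[...,2]<.2)&(P[...,0]>.5)&(P[...,0]<.66)&(P[...,1]>-.02)&(P[...,1]<.155)
up=(P[...,2]-P[...,0])*.7071
print(m.sum(),np.percentile(up[m],[1,99]),np.percentile(P[...,1][m],[1,99]))
# keys: dark blobs at top height
k=(g<60)&(P[...,2]>.043)&(P[...,2]<.06)&(P[...,1]<-.24)&(P[...,1]>-.33)&(P[...,0]>.42)&(P[...,0]<.64)
nn,l,s,ce=cv2.connectedComponentsWithStats(k.astype(np.uint8))
for i in range(1,nn):
    if s[i][4]>8: print(s[i][4],P[l==i].mean(0).round(4))
c=camera("wrist"); cv2.imwrite("pics/w8.png",c["img"])
E
```

```text
time_s: 17.35
ee_pos: [0.5263, -0.2898, 0.3056]
eef_rot: [-3.141, -0.001, 3.139]
force: [0.4, -0.1, -0.2]
grip_width: 0.0005
grip_force: 0.0
t 17.35 ee [ 0.5263 -0.2898  0.3056] F [ 0.41 -0.08 -0.19] w 0.0005
shift now-axes [-0.08  0.04  7.85] target-axes [-0.07  0.03  7.85] turn [-0.006 -0.004 -0.017]
1132 [-0.42606406 -0.26536281] [0.01156896 0.15299451]
52 [ 0.4727 -0.2888  0.0494]
85 [ 0.529  -0.2868  0.0499]
17 [ 0.5839 -0.2857  0.0495]
```

Positions are consistent with the earlier ones, and the insert's extents match home. Descending over the large key.

```bash
python3 -m inch '-1 -0.07 0.05 1 0 0 0;-1 0 0 1 0 0 0;-1 0 0 1 0 0 0;-1 0 0 1 0 0 0;-1 0 0 1 0 0 0;-1 0 0 1 0 0 0;-1 0 0 1 0 0 0;-1 0 0 0.8 0 0 0;-1 0 0 0.3 0 0 0;-1 0 0 0 0 0 0'
python3 -m inch '-1 0 0 0.1 0 0 0;-1 0 0 0.1 0 0 0;-1 0 0 0.1 0 0 0;-1 0 0 0 0 0 0'
```

```text
time_s: 18.7
ee_pos: [0.5285, -0.2858, 0.0606]
eef_rot: [3.14, -0.004, -3.141]
force: [-0.1, -0.3, -0.3]
grip_width: 0.0007
grip_force: 0.0
time_s: 19.2
ee_pos: [0.5279, -0.2862, 0.0515]
eef_rot: [3.14, -0.004, 3.141]
force: [0.1, -0.1, 1.0]
grip_width: 0.0008
grip_force: 0.9
```

```bash
python3 -m inch '-1 0 0 0.1 0 0 0;-1 0 0 0.05 0 0 0;-1 0 0 0 0 0 0'; python3 -m inch '-1 0 0 0.05 0 0 0;-1 0 0 0 0 0 0;-1 0 0 0 0 0 0'
```

```text
time_s: 19.58
ee_pos: [0.5279, -0.2862, 0.0471]
eef_rot: [3.14, -0.004, 3.141]
force: [0.7, 0.2, 4.6]
grip_width: 0.0007
grip_force: 2.2
time_s: 19.95
ee_pos: [0.528, -0.2862, 0.0462]
eef_rot: [3.14, -0.004, 3.141]
force: [-0.7, 1.2, 10.0]
grip_width: 0.0006
grip_force: 5.3
```

Bottomed out at 10 N. Next is the medium key.

```bash
python3 -m inch '-1 0 0 -0.6 0 0 0;-1 0 -0.04 -0.2 0 0 0;-1 0.9 0 0 0 0 0;-1 0.93 0 0 0 0 0;-1 0 0 0.4 0 0 0;-1 0 0 0.2 0 0 0;-1 0 0 0.1 0 0 0;-1 0 0 0.07 0 0 0;-1 0 0 0 0 0 0;-1 0 0 0 0 0 0'
```

```text
time_s: 21.2
ee_pos: [0.4731, -0.2873, 0.0468]
eef_rot: [3.14, -0.004, 3.141]
force: [-1.6, 0.3, 4.6]
grip_width: 0.0004
grip_force: 2.2
```

```bash
python3 -m inch '-1 0 0 0.06 0 0 0;-1 0 0 0 0 0 0;-1 0 0 0 0 0 0'
python3 -m inch '-1 0 0 -0.6 0 0 0;-1 0 0 -0.2 0 0 0;-1 -0.9 0 0 0 0 0;-1 -0.9 0 0 0 0 0;-1 -0.9 0 0 0 0 0;-1 -1 0 0 0 0 0;-1 0 0 0.4 0 0 0;-1 0 0 0.2 0 0 0;-1 0 0 0 0 0 0'
python3 -m inch '-1 0 0 0.1 0 0 0;-1 0 0 0.06 0 0 0;-1 0 0 0 0 0 0'
```

```text
time_s: 21.58
ee_pos: [0.4732, -0.2873, 0.046]
eef_rot: [3.14, -0.004, 3.141]
force: [-5.5, 4.6, 17.5]
grip_width: 0.0003
grip_force: 8.7
time_s: 22.7
ee_pos: [0.5831, -0.2872, 0.0499]
eef_rot: [3.139, -0.005, 3.141]
force: [-1.2, 2.8, 2.4]
grip_width: 0.0005
grip_force: 1.3
time_s: 23.08
ee_pos: [0.5836, -0.2876, 0.0462]
eef_rot: [3.14, -0.005, 3.141]
force: [-4.9, 2.7, 9.2]
grip_width: 0.0004
grip_force: 4.5
```

```bash
python3 -m inch '-1 0 0 0.03 0 0 0;-1 0 0 0 0 0 0'
python3 -m inch '-1 0 0 -0.6 0 0 0;-1 0 0 -1 0 0 0;-1 0 0 -1 0 0 0;-1 0 0 -1 0 0 0;-1 0 0 -1 0 0 0;-1 0 0 -1 0 0 0;-1 0 0 0 0 0 0;-1 0 0 0 0 0 0'
python3 - <<'E'
from h import *
c=camera("scene"); P=pts(c); g=c["img"].max(2)
n=np.array([1,0,1])*.70711
D=P@n-.4718; m=(g<75)&(D>.005)&(D<.012)&(P[...,2]>.03)&(P[...,2]<.2)&(P[...,0]>.5)&(P[...,0]<.66)&(P[...,1]>-.02)&(P[...,1]<.155)
up=(P[...,2]-P[...,0])*.7071
print(m.sum(),np.percentile(up[m],[1,99]),np.percentile(P[...,1][m],[1,99]))
print(ticket.hand_in())
E
```

```text
time_s: 23.32
ee_pos: [0.5836, -0.2876, 0.046]
eef_rot: [3.14, -0.004, 3.141]
force: [-7.4, 3.4, 15.2]
grip_width: 0.0006
grip_force: 7.8
time_s: 24.32
ee_pos: [0.5842, -0.2875, 0.2116]
eef_rot: [3.139, -0.006, 3.141]
force: [0.2, -0.8, -0.3]
grip_width: 0.0001
grip_force: 0.0
1099 [-0.42547711 -0.26529874] [0.01183679 0.15235752]
the job is handed in; nothing more can be done
None
```

The insert measured home and square in the pocket, the large, medium and small keys were each pressed to their stops in that order, and the job is handed in at about 24 s of the 61 s allowed; I hooked the window with the fingers part-open rather than shut, to keep the plate square, and hand-in returned no verdict.

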